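# Shut the solder carrier and hold it out over the riser's edge

## Task

First lower the clear lid of the solder carrier fully closed over the green board. Then slide the carrier out along the riser, past the riser's open end, until its front edge is level with the red marker on the gauge bar. It would tip over there by itself, so finish while still holding it: the carrier stays flat on the riser, held in or under the gripper, motionless, and the other things on the bench are left where they are.

Things in the scene. Friction and masses are not known exactly. Their poses are not given: they have to be found in the camera images.
- carrier: Loose black plate 250 x 130 x 6 mm, about 0.5 kg loaded, lying between the riser's guides, sliding along its x. Origin: centre of underside; +x to its front edge (x = 125, white line). A dark frame 112 x 112 mm, centred at x = +60, 18 mm high, holds the board and the lid; a yellow grip block stands at the rear. Centre of mass 100 to 115 mm behind the front edge: further out it tips unless the rear is held.
- carrier_front (a point): Middle of the carrier's front edge, on the plate's top side (6 mm above its underside); axes as the carrier's.
- carrier_grip (a point): Grasp point in the yellow grip block, 32 mm above the carrier's underside, 100 mm behind its origin. The block is 44 mm long (carrier x), 16 mm thick (carrier y) and reaches from 6 to 48 mm above the carrier's underside; both its sides are free above the plate.
- lid (a joint): Opening angle of the lid, rad: 0 = closed on the frame, grows as it opens (starts 0.95 to 1.4). The lid is a clear window in an aluminium frame, 112 x 112 mm, 6 mm thick, 90 g. Its stiff hinge stays wherever it is left; about 1 N at its free edge moves it.
- lid_hinge (a point): Middle of the hinge line (along carrier x), at (+60, +56, +18.5) mm in the carrier's frame. Closed, the lid reaches from here 112 mm towards the carrier's -y with its underside at this height; open, it stands up from here.
- lid_tab (a point): Orange tab (40 x 12 mm) in the middle of the lid's free edge: point on its outer (when closed: upper) face, 118 mm from the hinge line. Moves with the lid; its z axis is the lid's outer normal, its y axis points from here to the hinge.
- board: Green round circuit board, 82 mm across, lying loose in the carrier's square pocket (88 mm wide, 12 mm deep); parts on it stand 6 mm high, below the lid. Origin: centre of its underside.
- riser: Fixed aluminium bench riser on blue legs, 300 x 170 mm, top 90 mm above the bench. Origin: under its centre, at bench height; +x points to the open end over which the carrier is slid out. Guide strips 5 mm high along both sides leave the carrier 1.5 mm play each side. A steel gauge bar sticks out 220 mm beyond the end, 98 mm to the +y side, clear of the carrier.
- riser_edge (a point): Middle of the upper edge of the riser's open end (+150 mm from its origin in x, 90 mm high).
- marker: Red cursor (16 x 22 x 26 mm, thin fin towards the carrier's path) fixed on the gauge bar, immovable; axes parallel to the riser's. Its origin's x is the mark: the carrier's front edge must come level with it along the riser's x. It stands 135 to 160 mm beyond the riser's end; origin 90 mm above the bench, 98 mm to the +y side.
- spare_a: Spare green round board, 82 mm across, lying on the bench; bystander.
- spare_b: Another spare green round board, 82 mm across, lying on the bench; bystander.
- spool: Silver solder spool, 60 mm across, 42 mm high; bystander.
- flux: Amber bottle, 44 mm across, 100 mm high; bystander.
- tool_tin: Brass tin 72 mm across and 100 mm high with brushes and pens up to 190 mm high; bystander.
- pot: Small white open cup, 52 mm across, 55 mm high; bystander.
- driver: Screwdriver with a blue handle, lying on the bench; bystander.
Things that resemble listed ones, but are neither listed nor needed, are in the scene too. What is shaped like the board but brown or purple is not meant.

How it is judged:
By the outcome, as a careful person would: the job done as asked, in the order asked, and still so for the second after the job is handed in, while the arm keeps its last pose, push and grip.
It also fails if it takes over 51 s, if anything falls off the work surface, if the arm or the gripper's body presses on something with over 40 N, if the wrist force passes 120 N, or if a joint passes its speed limit or range.

## Robot

A 6-joint arm with a two-finger parallel gripper is mounted at the origin on the work surface. World frame = base frame: x ahead of the robot, y to its left, z up, the work surface at z = 0. Lengths are in m, angles in rad, forces in N, time in s.
With the tool pointing down it reaches from about 0.3 to 0.85 m from the base axis. Payload 5.4 kg.
Tool frame: the origin (TCP) lies on the mounting face of the last link; the fingertips stand 173 mm ahead of it and the grasp point (between the pads) lies 155 mm ahead of it (manip.tcp_to_tips is the distance from the TCP to the fingertips, in m); z points along the fingers, y is the line along which they close (so a half turn about z gives the same grasp; the last joint's range is limited). The gripper opens to 85 mm and grips with 20 to 120 N. Pads are 22 mm wide; open, the fingers measure 114 mm over their backs; the gripper's body (76 mm by 85 mm) begins 54 mm behind the grasp point. The pads swing forward as they close: fully open they stand 13 mm farther back than shut.
Start: joints at [0.898, 0.158, 1.597, -0, 1.386, -0.21], TCP at [0.257, 0.514, 0.405] pointing down, gripper open.
Joint ranges: [-2.91, 2.91], [-0.94, 2.29], [0.18, 2.7], [-1.29, 4.43], [0.17, 2.64], [-3, 3]. Speed limits (rad/s): [2.57, 2.57, 3.14, 3.14, 3.14, 3.14].

## Interface

Orientations are given as a unit quaternion [w, x, y, z].
In Python, from workcell import manip gives the robot as it stands. The module is installed in compiled form; this text tells all that it offers.
- The arm moves only by the tool move_arm, never from a script. Its argument "deltas" is a list of rows, each an object of numbers: "jaw": the opening, from 0 (shut) to 1 (fully open); "x", "y", "z": the shift along the world's x, y, z in units of 0.1 m (1.0 is 0.1 m); "turn": the turn about the world's z in units of 45 degrees (1.0 is 45 degrees). A call has 1 to 12 rows; each row is the pose to reach, as a shift and turn from the pose commanded when the call began; what a row does not reach only later rows make up. A row lasts 1/10 s, in which the tool goes at most 50 mm and 8.59 degrees, less where a joint would pass 70% of its speed; a pose out of reach is approached as far as the arm can. A call with a number of a shift or a turn outside -1 to 1 is refused whole. A call with a gripper value outside its range is refused whole. The fingers move at their own pace and stop on an object; the grip force is fixed at half the most. Time passes only in rows, so rows that repeat a pose let the fingers close. It gives the time, the measured TCP pose, the force, the opening and the grip force at its end, in the units of the state.
- manip.read_state(): the state, without advancing time (a new reading comes with each control period).
- manip.snapshot(name): name is "scene" or "top" or "wrist"; returns the picture (384x512x3 uint8, red, green, blue); there is no depth.
- manip.camera_model(name): a dict with "camera_matrix" (3x3 intrinsics, pixels), "rvec" (rotation vector, rad) and "tvec" (3), from world to camera coordinates, as OpenCV has them. Camera axes: x right, y down, z forward; pixel columns grow to the right and rows downward; lengths in m; the calibration is good to about 2 mm. A picture is of the moment at which its call begins: read the wrist's pose just before it. camera_model takes no time and is no camera call; for the wrist camera it gives the pose at the moment of the call.
- manip.job_done(): hands the job in; it is judged then, once.
The state is a dict: "t": time; "joint_positions": joint angles; "joint_velocities": joint speeds; "effort": joint torques, N m; "position": TCP position; "eef_rot": TCP orientation; "ft_force": force on the tool from outside, world axes, zero at the start; "torque": the same for the moment, N m; "finger_gap": opening from 0.0 (shut) to 1.0 (fully open); "grasp_force": force on a finger pad.
Only numpy, scipy, OpenCV 4.12 (cv2) and the standard library are available. Lean on these libraries where they do the work, as an engineer would, in place of code of your own. Each camera call takes 0.05 s, during which the arm holds its last target. There are 200 camera calls.

## Working session

There is one attempt and no reset: what is moved stays moved. The work goes in short steps, Python scripts to look and compute and a tool call to move; the robot and the scene stay as the last step left them, time stands still between calls to the robot, and variables do not carry over. Pictures are saved under pics/ and viewed, at most 10 in all, crops included, and the job is handed in when it is done.

Besides the shell and the picture viewer there is one more tool, called after "Request:" in YAML: its name, and indented under it one key for each argument. move_arm: Moves the arm, as the interface text tells. Shifts and turns lie within -1 to 1; 1 stands for 0.1 m of shift or 45 degrees of turn. Its arguments: {"type":"object","properties":{"deltas":{"type":"array"}},"required":["deltas"]}

```bash
mkdir -p pics
cat > h.py <<'E'
import numpy as np, cv2
from workcell import manip
def cam(n):
    c=manip.camera_model(n); K=np.array(c["camera_matrix"],float); R=cv2.Rodrigues(np.array(c["rvec"],float))[0]; t=np.array(c["tvec"],float).ravel()
    return K,R,t
def ray(c,p):
    K,R,t=c; d=R.T@np.linalg.solve(K,[p[0],p[1],1.]); return -R.T@t,d
def onz(c,p,z):
    o,d=ray(c,p); return o+d*(z-o[2])/d[2]
def proj(c,P):
    K,R,t=c; q=K@(R@np.asarray(P,float)+t); return q[:2]/q[2]
def tri(c1,p1,c2,p2):
    o1,d1=ray(c1,p1);o2,d2=ray(c2,p2);d1=d1/np.linalg.norm(d1);d2=d2/np.linalg.norm(d2)
    s=np.linalg.lstsq(np.c_[d1,-d2],o2-o1,rcond=None)[0];a=o1+d1*s[0];b=o2+d2*s[1]
    return (a+b)/2,np.linalg.norm(a-b)
E
python3 - <<'E'
from h import *
a=manip.snapshot("scene");b=manip.snapshot("top")
np.save("scene0.npy",a);np.save("top0.npy",b)
for n,i in(("scene",a),("top",b)):
    cv2.imwrite(f"pics/{n}0.png",cv2.resize(i[:,:,::-1],(800,600),interpolation=cv2.INTER_CUBIC))
    K,R,t=cam(n);print(n,K.round(1).tolist(),(-R.T@t).round(3))
print(manip.tcp_to_tips,manip.read_state()["t"])
E
```

```text
scene [[378.1, 0.0, 255.2], [0.0, 378.1, 192.4], [0.0, 0.0, 1.0]] [ 1.555 -0.316  0.736]
top [[386.6, 0.0, 253.2], [0.0, 386.6, 192.4], [0.0, 0.0, 1.0]] [ 0.475 -0.034  1.108]
0.1734 0.1
```

View pics/scene0.png

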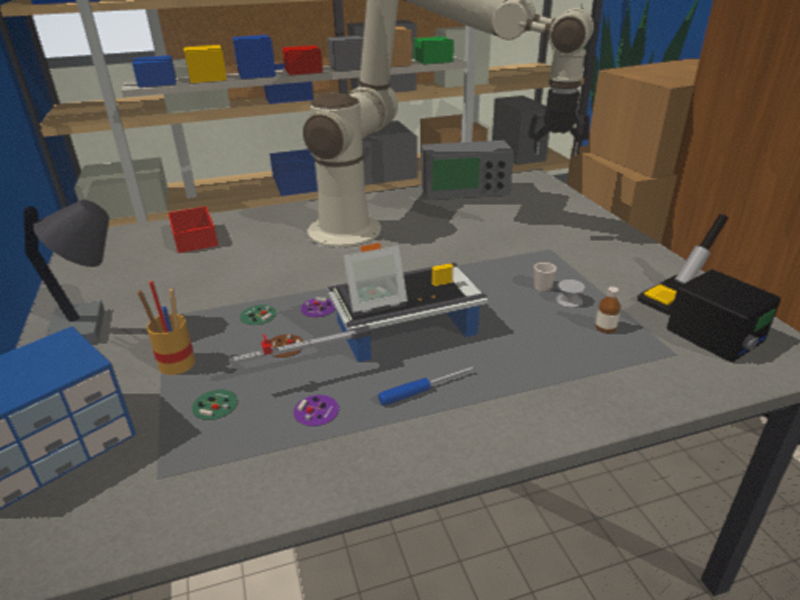

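View pics/top0.png

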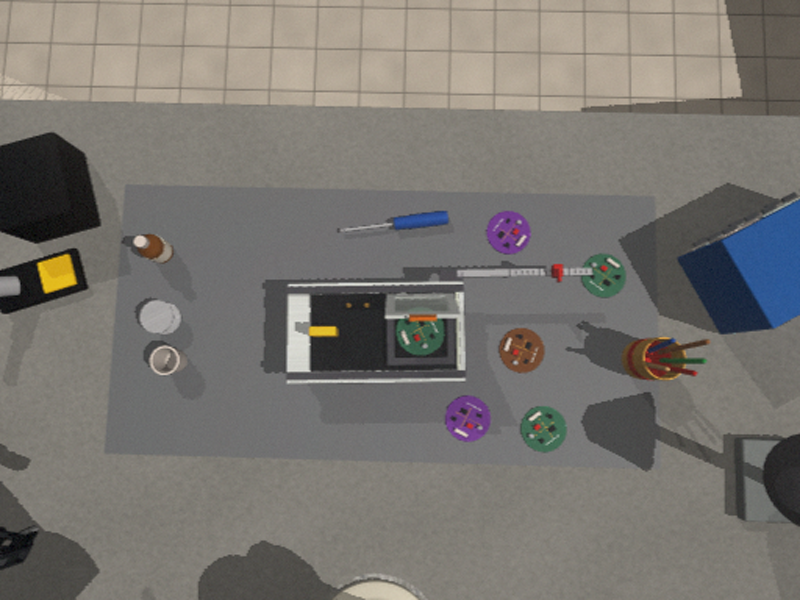

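The scene view shows the riser with the carrier at (410,295), the lid standing open with its orange tab at (370,248), the yellow block at (442,274) and the red marker at (267,345). In the top view (800 px scale) the block is at (323,331), the tab at (423,318), the marker at (558,271) and the white front edge of the carrier near (460,335).

Possible mix-ups:
- Grip block: yellow block (323,331) or the yellow sponge (57,273). I choose the one on the plate.
- Marker: red cursor (558,271) or the red parts on boards and brushes. I choose the one on the bar.
- Board: green in the frame (420,335) or the spares (603,275) and (543,428).

Run:
```python
from h import *
ims={n:np.load(n+"0.npy") for n in("scene","top")}; C={n:cam(n) for n in ims}
roi={"top":{"y":(185,195,225,225),"o":(250,195,300,212),"r":(345,165,368,182)},"scene":{"y":(270,165,300,190),"o":(225,152,250,164),"r":(160,208,180,230)}}
hue={"y":(18,35),"o":(5,14),"r":(-6,5)}
cen={}
for n,im in ims.items():
    h=cv2.cvtColor(im,cv2.COLOR_RGB2HSV).astype(int)
    H=(h[...,0]+90)%180-90
    for k,(x0,y0,x1,y1) in roi[n].items():
        m=(H>=hue[k][0])&(H<=hue[k][1])&(h[...,1]>140)&(h[...,2]>80)
        mm=np.zeros_like(m);mm[y0:y1,x0:x1]=m[y0:y1,x0:x1]
        nn,lab,st,ce=cv2.connectedComponentsWithStats(mm.astype(np.uint8))
        j=1+np.argmax(st[1:,4]);cen[n,k]=ce[j];ys,xs=np.where(lab==j)
        print(n,k,st[j].tolist(),ce[j].round(1),cv2.minAreaRect(np.c_[xs,ys].astype(np.float32)))
for k in "yor":
    P,e=tri(C["top"],cen["top",k],C["scene"],cen["scene",k]);print(k,P.round(4),"gap",round(e,4))
for z in(.132,.138):print("y top onz",z,onz(C["top"],cen["top","y"],z).round(4))
print(np.round(manip.read_state()["eef_rot"],4))
t=ims["top"][165:255,175:385]
cv2.imwrite("pics/crop1.png",cv2.resize(t[:,:,::-1],None,fx=3.8,fy=3.8,interpolation=cv2.INTER_CUBIC))
```

```text
scene y [276, 169, 14, 14, 165] [282.2 175.4] ((282.5, 175.5), (13.0, 13.0), 90.0)
scene o [231, 156, 13, 5, 43] [236.6 157.9] ((236.81082153320312, 157.8648681640625), (3.2879798412323, 12.165525436401367), 80.53767395019531)
scene r [167, 214, 7, 13, 49] [170.3 221. ] ((170.0882568359375, 219.85296630859375), (11.884245872497559, 5.578319072723389), 75.96376037597656)
top y [198, 209, 19, 7, 128] [206.9 212. ] ((207.0, 212.0), (6.0, 18.0), 90.0)
top o [262, 202, 17, 4, 57] [269.6 203.2] ((270.0, 203.5), (3.0, 16.0), 90.0)
top r [354, 169, 6, 11, 54] [356.6 173.1] ((356.5, 174.0), (10.0, 5.0), 90.0)
y [0.5324 0.0947 0.1149] gap 0.0023
o [ 0.5506 -0.063   0.2159] gap 0.0028
r [ 0.6461 -0.2925  0.0999] gap 0.0003
y top onz 0.132 [0.5317 0.0936 0.132 ]
y top onz 0.138 [0.5314 0.0928 0.138 ]
[-4.000e-04  2.293e-01  9.733e-01 -8.000e-04]
```

View pics/crop1.png

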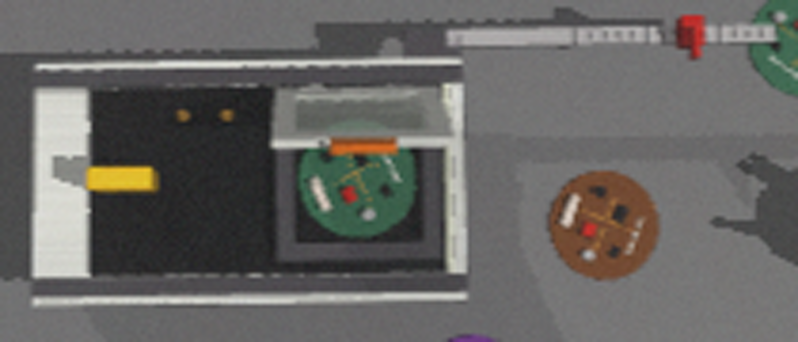

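The crop confirms the yellow block at (122,180) on the plate's rear, the tab at (363,146), the listed green board under the lid, the plate's front near (452,175) and the marker with its fin at (692,35). The triangulated tab height implies a lid angle of about 1.24 rad, which fits the given range.

Run:
```python
from h import *
c=cam("top"); f=lambda x,y,z:onz(c,((x+.5)/3.8-.5+175,(y+.5)/3.8-.5+165),z)
A=[f(35,66,.095),f(462,60,.095),f(32,302,.095),f(466,296,.095)]
for a in A:print(a.round(4))
for a,b in((0,1),(2,3)):
    d=A[b]-A[a];print("len",np.linalg.norm(d).round(4),"yaw dev deg",np.degrees(np.arctan2(d[0],-d[1])).round(2))
print("front",f(452,180,.096).round(4),"rear",f(89,180,.096).round(4),"riser end",f(466,180,.09).round(4))
print("fin top",f(697,52,.1).round(4),"marker",f(691,33,.11).round(4))
```

```text
[0.6116 0.1628 0.095 ]
[ 0.6234 -0.1344  0.095 ]
[0.4487 0.1572 0.095 ]
[ 0.4607 -0.1394  0.095 ]
len 0.2973 yaw dev deg 2.27
len 0.2969 yaw dev deg 2.33
front [ 0.5397 -0.1286  0.096 ] rear [0.5331 0.1215 0.096 ] riser end [ 0.5403 -0.1388  0.09  ]
fin top [ 0.6324 -0.296   0.1   ] marker [ 0.6439 -0.2893  0.11  ]
```

Request:
move_arm:
  deltas:
    - {"x": 0.3,"y": -0.5,"turn": -0.19,"jaw": 0}
    - {"x": 0.6,"y": -1,"turn": -0.38,"jaw": 0}
    - {"x": 0.6,"y": -1,"turn": -0.57,"jaw": 0}
    - {"x": 0.6,"y": -1,"turn": -0.7,"jaw": 0}

```text
$.deltas[0]: bad value
```

Request:
move_arm:
  deltas:
    - {"x": 0.3,"y": -0.5,"turn": -0.19,"jaw": 0}
    - {"x": 0.6,"y": -1,"turn": -0.38,"jaw": 0}
    - {"x": 0.6,"y": -1,"turn": -0.57,"jaw": 0}
    - {"x": 0.6,"y": -1,"turn": -0.7,"jaw": 0}

```text
$.deltas[0]: bad value
```

Request:
move_arm:
  deltas:
    - {"x": 0.3,"y": -0.5,"jaw": 0}
    - {"x": 0.6,"y": -1,"jaw": 0}
    - {"x": 0.6,"y": -1,"jaw": 0}

```text
$.deltas[0]: bad value
```

Request:
move_arm:
  deltas:
    - {"x": 0.3,"y": -0.5,"z": 0.1,"turn": -0.19,"jaw": 0}
    - {"x": 0.6,"y": -1,"z": 0.2,"turn": -0.38,"jaw": 0}
    - {"x": 0.6,"y": -1,"z": 0.2,"turn": -0.57,"jaw": 0}
    - {"x": 0.6,"y": -1,"z": 0.2,"turn": -0.68,"jaw": 0}

```text
t: 0.5
position: [0.3181, 0.4126, 0.4251]
eef_rot: [0.0, 0.482, 0.876, 0.0]
ft_force: [-0.1, -0.4, 0.0]
finger_gap: 0.329
grasp_force: 0.0
```

Request:
move_arm:
  deltas:
    - {"x": 0.3,"y": -0.5,"z": 0,"turn": -0.19,"jaw": 0}
    - {"x": 0.6,"y": -1,"z": 0,"turn": -0.38,"jaw": 0}
    - {"x": 0.6,"y": -1,"z": 0,"turn": -0.57,"jaw": 0}
    - {"x": 0.6,"y": -1,"z": 0,"turn": -0.68,"jaw": 0}

```text
t: 0.9
position: [0.3779, 0.3125, 0.4243]
eef_rot: [0.0, 0.696, 0.718, -0.0]
ft_force: [-0.4, 1.0, -0.2]
finger_gap: 0.0
grasp_force: 0.0
```

Request:
move_arm:
  deltas:
    - {"x": 0.3,"y": -0.5,"z": 0,"turn": 0,"jaw": 0}
    - {"x": 0.6,"y": -1,"z": 0,"turn": 0,"jaw": 0}
    - {"x": 0.6,"y": -1,"z": 0,"turn": 0,"jaw": 0}

```text
t: 1.2
position: [0.4381, 0.2116, 0.4243]
eef_rot: [0.0, 0.694, 0.72, -0.001]
ft_force: [-0.1, 0.8, 0.4]
finger_gap: 0.004
grasp_force: 0.0
```

Request:
move_arm:
  deltas:
    - {"x": 0.5,"y": -0.5,"z": 0,"turn": 0,"jaw": 0}
    - {"x": 1,"y": -1,"z": 0,"turn": 0,"jaw": 0}
    - {"x": 1,"y": -1,"z": 0,"turn": 0,"jaw": 0}

```text
t: 1.5
position: [0.5379, 0.1125, 0.4243]
eef_rot: [-0.0, 0.693, 0.721, -0.0]
ft_force: [-0.3, -0.4, 0.9]
finger_gap: 0.001
grasp_force: 0.0
```

Request:
move_arm:
  deltas:
    - {"x": 0.5,"y": -0.5,"z": 0,"turn": 0,"jaw": 0}
    - {"x": 0.9,"y": -1,"z": 0,"turn": 0,"jaw": 0}
    - {"x": 0.9,"y": -1,"z": 0,"turn": 0,"jaw": 0}

```text
t: 1.8
position: [0.6281, 0.0118, 0.4238]
eef_rot: [-0.0, 0.694, 0.72, -0.0]
ft_force: [-0.3, -0.9, -0.3]
finger_gap: 0.0
grasp_force: 0.0
```

Request:
move_arm:
  deltas:
    - {"x": 0,"y": -0.4,"z": 0,"turn": 0,"jaw": 0}
    - {"x": 0,"y": -0.75,"z": 0,"turn": 0,"jaw": 0}
    - {"x": 0,"y": -0.75,"z": 0,"turn": 0,"jaw": 0}
    - {"x": 0,"y": -0.75,"z": -0.25,"turn": 0,"jaw": 0}
    - {"x": 0,"y": -0.75,"z": -0.5,"turn": 0,"jaw": 0}
    - {"x": 0,"y": -0.75,"z": -0.5,"turn": 0,"jaw": 0}

```text
t: 2.4
position: [0.6254, -0.0595, 0.3699]
eef_rot: [-0.004, 0.693, 0.721, -0.002]
ft_force: [-0.4, 0.4, -1.5]
finger_gap: -0.001
grasp_force: 0.0
```

Run:
```python
from h import *
a=manip.snapshot("scene");w=manip.snapshot("wrist");np.save("w1.npy",w)
cv2.imwrite("pics/s1.png",np.hstack([cv2.resize(a[100:244,170:345,::-1],(400,330),interpolation=cv2.INTER_CUBIC),cv2.resize(w[:,:,::-1],(400,330))]))
s=manip.read_state();print(s["position"],s["ft_force"],s["t"])
```

```text
[ 0.62658573 -0.05984225  0.37449573] [-0.15075485  0.17425544  0.35025458] 2.5
```

View pics/s1.png

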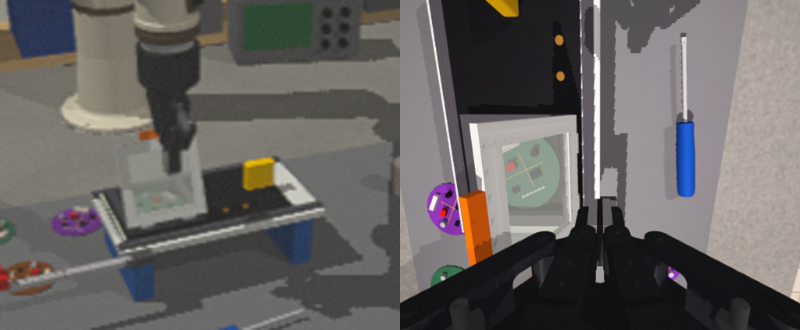

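The left half (scene view) shows the closed fingers at (172,165) on the outer side of the lid, whose tab is at (148,134). The right half (wrist view) shows a clear gap between the fingers at (600,215) and the lid, with the tab at (475,230), so I can sweep the fingertip along the lid's arc.

Request:
move_arm:
  deltas:
    - {"x": -0.25,"y": 0,"z": 0,"turn": 0,"jaw": 0}
    - {"x": -0.4,"y": 0,"z": 0,"turn": 0,"jaw": 0}
    - {"x": -0.5,"y": 0,"z": 0.02,"turn": 0,"jaw": 0}
    - {"x": -0.57,"y": 0,"z": -0.02,"turn": 0,"jaw": 0}
    - {"x": -0.64,"y": 0,"z": -0.05,"turn": 0,"jaw": 0}
    - {"x": -0.71,"y": 0,"z": -0.08,"turn": 0,"jaw": 0}
    - {"x": -0.77,"y": 0,"z": -0.11,"turn": 0,"jaw": 0}

```text
t: 3.2
position: [0.5494, -0.0605, 0.3634]
eef_rot: [0.0, 0.693, 0.721, 0.0]
ft_force: [1.6, -0.5, -0.4]
finger_gap: 0.003
grasp_force: 0.3
```

Request:
move_arm:
  deltas:
    - {"x": -0.08,"y": 0,"z": -0.06,"turn": 0,"jaw": 0}
    - {"x": -0.15,"y": 0,"z": -0.13,"turn": 0,"jaw": 0}
    - {"x": -0.22,"y": 0,"z": -0.2,"turn": 0,"jaw": 0}
    - {"x": -0.27,"y": 0,"z": -0.28,"turn": 0,"jaw": 0}
    - {"x": -0.32,"y": 0,"z": -0.37,"turn": 0,"jaw": 0}
    - {"x": -0.36,"y": 0,"z": -0.46,"turn": 0,"jaw": 0}

```text
t: 3.8
position: [0.5132, -0.0605, 0.3168]
eef_rot: [-0.0, 0.693, 0.721, -0.0]
ft_force: [-0.6, -0.2, -0.3]
finger_gap: 0.001
grasp_force: 0.3
```

Request:
move_arm:
  deltas:
    - {"x": -0.03,"y": 0,"z": -0.08,"turn": 0,"jaw": 0}
    - {"x": -0.05,"y": 0,"z": -0.16,"turn": 0,"jaw": 0}
    - {"x": -0.06,"y": 0,"z": -0.22,"turn": 0,"jaw": 0}
    - {"x": -0.06,"y": 0,"z": -0.26,"turn": 0,"jaw": 0}
    - {"x": -0.06,"y": 0,"z": -0.26,"turn": 0,"jaw": 0}

```text
t: 4.3
position: [0.5076, -0.0604, 0.291]
eef_rot: [-0.001, 0.693, 0.721, -0.0]
ft_force: [-0.2, 0.2, 0.0]
finger_gap: 0.004
grasp_force: 0.0
```

Request:
move_arm:
  deltas:
    - {"x": 0,"y": 0,"z": -0.02,"turn": 0,"jaw": 0}
    - {"x": 0,"y": 0,"z": -0.03,"turn": 0,"jaw": 0}
    - {"x": 0,"y": 0,"z": -0.03,"turn": 0,"jaw": 0}

```text
t: 4.6
position: [0.5078, -0.0605, 0.2888]
eef_rot: [0.0, 0.693, 0.721, 0.0]
ft_force: [0.1, 0.4, 0.2]
finger_gap: 0.0
grasp_force: 0.0
```

Request:
move_arm:
  deltas:
    - {"x": 0,"y": 0,"z": -0.01,"turn": 0,"jaw": 0}
    - {"x": 0,"y": 0,"z": -0.01,"turn": 0,"jaw": 0}

```text
t: 4.8
position: [0.5078, -0.0605, 0.2877]
eef_rot: [0.0, 0.693, 0.721, 0.0]
ft_force: [-0.3, 0.3, 0.8]
finger_gap: -0.0
grasp_force: 0.0
```

Request:
move_arm:
  deltas:
    - {"x": 0,"y": 0,"z": -0.01,"turn": 0,"jaw": 0}
    - {"x": 0,"y": 0,"z": -0.01,"turn": 0,"jaw": 0}

```text
t: 5.0
position: [0.5078, -0.0605, 0.2869]
eef_rot: [0.0, 0.693, 0.721, 0.0]
ft_force: [-0.9, -0.2, 2.1]
finger_gap: -0.002
grasp_force: 1.1
```

Request:
move_arm:
  deltas:
    - {"x": 0,"y": 0,"z": -0.01,"turn": 0,"jaw": 0}
    - {"x": 0,"y": 0,"z": -0.01,"turn": 0,"jaw": 0}

```text
t: 5.2
position: [0.5079, -0.0605, 0.2868]
eef_rot: [0.0, 0.693, 0.721, -0.0]
ft_force: [-4.3, 1.2, 8.4]
finger_gap: 0.002
grasp_force: 4.4
```

Run:
```python
from h import *
a=manip.snapshot("scene")
cv2.imwrite("pics/s2.png",cv2.resize(a[120:240,200:330,::-1],(650,600),interpolation=cv2.INTER_CUBIC))
```

```text
(no output)
```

View pics/s2.png

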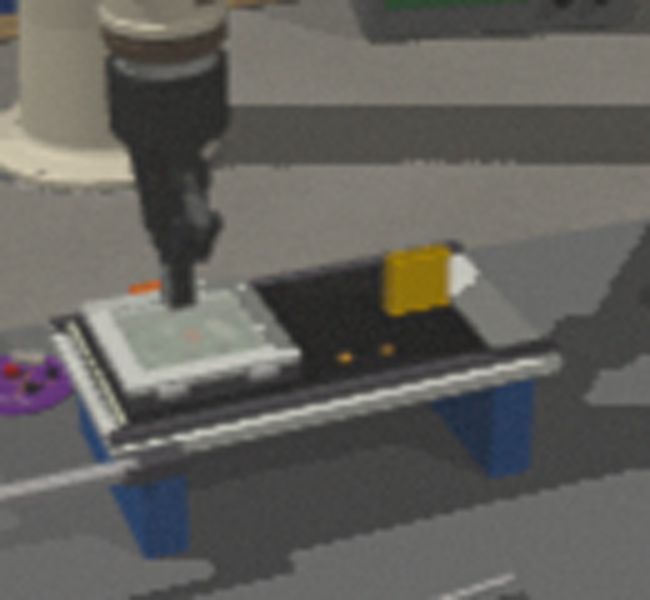

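The view shows the lid flat on its frame, with the fingertips on it at (178,300) and the tab at (145,287). The 8 N contact came at tip height 0.113, which matches closed. Next is the grip block.

Request:
move_arm:
  deltas:
    - {"x": 0,"y": 0,"z": 0.2,"turn": 0,"jaw": 0}
    - {"x": 0,"y": 0,"z": 0.6,"turn": 0,"jaw": 0}
    - {"x": 0,"y": 0.3,"z": 1,"turn": 0,"jaw": 0.5}
    - {"x": 0.2,"y": 0.7,"z": 1,"turn": 0,"jaw": 1}
    - {"x": 0.25,"y": 1,"z": 1,"turn": 0,"jaw": 1}
    - {"x": 0.25,"y": 1,"z": 1,"turn": 0,"jaw": 1}

```text
t: 5.85
position: [0.5329, 0.0424, 0.3858]
eef_rot: [-0.0, 0.691, 0.722, 0.001]
ft_force: [-0.3, -0.4, -0.0]
finger_gap: 0.681
grasp_force: 0.0
```

Request:
move_arm:
  deltas:
    - {"x": 0,"y": 0.4,"z": 0,"turn": 0,"jaw": 1}
    - {"x": 0,"y": 0.57,"z": 0,"turn": 0,"jaw": 1}
    - {"x": 0,"y": 0.57,"z": 0,"turn": 0,"jaw": 1}
    - {"x": 0,"y": 0.57,"z": 0,"turn": 0,"jaw": 1}

```text
t: 6.25
position: [0.5326, 0.0959, 0.3853]
eef_rot: [0.0, 0.693, 0.721, -0.0]
ft_force: [0.3, 0.1, -0.0]
finger_gap: 1.004
grasp_force: 0.0
```

Run:
```python
from h import *
s=manip.read_state();c=cam("wrist");w=manip.snapshot("wrist")
h=cv2.cvtColor(w,cv2.COLOR_RGB2HSV);m=cv2.inRange(h,(18,140,60),(35,255,255))
n,l,st,ce=cv2.connectedComponentsWithStats(m);j=1+np.argmax(st[1:,4])
print(s["position"],s["finger_gap"],st[j],ce[j],onz(c,ce[j],.138).round(4))
cv2.imwrite("pics/w2.png",w[:,:,::-1])
```

```text
[0.53263616 0.09586013 0.38533654] 1.0037525945252577 [ 246  170   22   62 1305] [256.47662835 200.58084291] [0.533  0.1014 0.138 ]
```

View pics/w2.png

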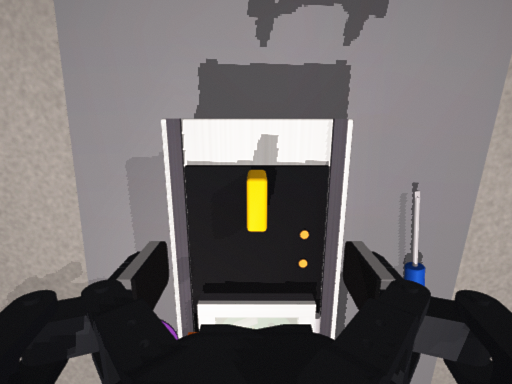

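The wrist view shows the block at (256,200) centred between the open fingers and the lid closed at (257,312). I descend and grip.

Request:
move_arm:
  deltas:
    - {"x": 0,"y": 0.02,"z": -0.4,"turn": 0,"jaw": 1}
    - {"x": 0,"y": 0.02,"z": -0.7,"turn": 0,"jaw": 1}
    - {"x": 0,"y": 0.02,"z": -0.9,"turn": 0,"jaw": 0.7}
    - {"x": 0,"y": 0.02,"z": -1,"turn": 0,"jaw": 0.5}
    - {"x": 0,"y": 0.02,"z": -1,"turn": 0,"jaw": 0.5}

```text
t: 6.8
position: [0.5323, 0.0976, 0.2844]
eef_rot: [-0.001, 0.693, 0.721, -0.001]
ft_force: [-0.0, -0.6, -0.1]
finger_gap: 0.515
grasp_force: 0.0
```

Request:
move_arm:
  deltas:
    - {"x": 0,"y": 0,"z": -0.06,"turn": 0,"jaw": 0.4}
    - {"x": 0,"y": 0,"z": -0.06,"turn": 0,"jaw": 0.3}
    - {"x": 0,"y": 0,"z": -0.06,"turn": 0,"jaw": 0.25}
    - {"x": 0,"y": 0,"z": -0.06,"turn": 0,"jaw": 0.2}
    - {"x": 0,"y": 0,"z": -0.06,"turn": 0,"jaw": 0}
    - {"x": 0,"y": 0,"z": -0.06,"turn": 0,"jaw": 0}
    - {"x": 0,"y": 0,"z": -0.06,"turn": 0,"jaw": 0}
    - {"x": 0,"y": 0,"z": -0.06,"turn": 0,"jaw": 0}

```text
t: 7.6
position: [0.5331, 0.0985, 0.2806]
eef_rot: [0.001, 0.693, 0.721, 0.0]
ft_force: [-0.3, -0.2, 5.7]
finger_gap: 0.176
grasp_force: 60.3
```

Run:
```python
from h import *
s=manip.read_state();print(s["position"],s["ft_force"],s["finger_gap"],s["grasp_force"])
b=manip.snapshot("top");np.save("top2.npy",b)
t=b[155:235,170:380]
cv2.imwrite("pics/top2.png",cv2.resize(t[:,:,::-1],None,fx=3.8,fy=3.8,interpolation=cv2.INTER_CUBIC))
```

```text
[0.53309034 0.09851244 0.28060378] [-0.2795612  -0.24801162  5.69148355] 0.1755210384058225 60.31667947769165
```

View pics/top2.png

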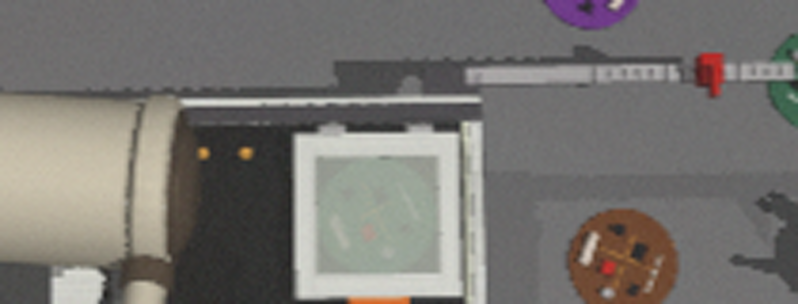

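The top crop shows the lid closed at (378,215) with the tab at (380,300), the plate's front near (470,200) and the marker at (710,70). The grip holds with 60 N, so I slide along the riser.

Request:
move_arm:
  deltas:
    - {"x": 0.004,"y": -0.1,"z": 0,"turn": 0,"jaw": 0}
    - {"x": 0.008,"y": -0.2,"z": 0,"turn": 0,"jaw": 0}
    - {"x": 0.012,"y": -0.3,"z": 0,"turn": 0,"jaw": 0}
    - {"x": 0.016,"y": -0.4,"z": 0,"turn": 0,"jaw": 0}
    - {"x": 0.02,"y": -0.5,"z": 0,"turn": 0,"jaw": 0}

```text
t: 8.15
position: [0.5351, 0.049, 0.2806]
eef_rot: [-0.0, 0.693, 0.721, 0.001]
ft_force: [-0.3, 3.9, 5.2]
finger_gap: 0.174
grasp_force: 60.3
```

Request:
move_arm:
  deltas:
    - {"x": 0.004,"y": -0.1,"z": 0,"turn": 0,"jaw": 0}
    - {"x": 0.008,"y": -0.2,"z": 0,"turn": 0,"jaw": 0}
    - {"x": 0.012,"y": -0.3,"z": 0,"turn": 0,"jaw": 0}
    - {"x": 0.016,"y": -0.4,"z": 0,"turn": 0,"jaw": 0}
    - {"x": 0.02,"y": -0.5,"z": 0,"turn": 0,"jaw": 0}
    - {"x": 0.024,"y": -0.6,"z": 0,"turn": 0,"jaw": 0}
    - {"x": 0.028,"y": -0.7,"z": 0,"turn": 0,"jaw": 0}
    - {"x": 0.03,"y": -0.75,"z": 0,"turn": 0,"jaw": 0}

```text
t: 8.95
position: [0.5382, -0.0263, 0.2806]
eef_rot: [-0.0, 0.693, 0.721, 0.001]
ft_force: [-1.4, 5.7, 6.6]
finger_gap: 0.172
grasp_force: 60.3
```

Request:
move_arm:
  deltas:
    - {"x": 0.004,"y": -0.08,"z": 0,"turn": 0,"jaw": 0}
    - {"x": 0.006,"y": -0.15,"z": 0,"turn": 0,"jaw": 0}
    - {"x": 0.006,"y": -0.15,"z": 0,"turn": 0,"jaw": 0}
    - {"x": 0.006,"y": -0.15,"z": 0,"turn": 0,"jaw": 0}

```text
t: 9.35
position: [0.5388, -0.0417, 0.2806]
eef_rot: [0.001, 0.693, 0.721, 0.0]
ft_force: [-0.4, 0.1, 4.8]
finger_gap: 0.175
grasp_force: 60.2
```

Run:
```python
from h import *
s=manip.read_state();print(s["position"],s["ft_force"],s["torque"],s["finger_gap"])
b=manip.snapshot("top");np.save("top3.npy",b);a=manip.snapshot("scene");np.save("scene3.npy",a)
t=cv2.resize(b[160:240,300:380,::-1],(400,400),interpolation=cv2.INTER_CUBIC)
u=cv2.resize(a[175:255,140:220,::-1],(400,400),interpolation=cv2.INTER_CUBIC)
cv2.imwrite("pics/c3.png",np.hstack([t,u]))
```

```text
[ 0.53877805 -0.0416635   0.28061311] [-0.43296156  0.06792308  4.75201475] [ 0.04228412  0.10425005 -0.09185162] 0.17544781230876302
```

View pics/c3.png

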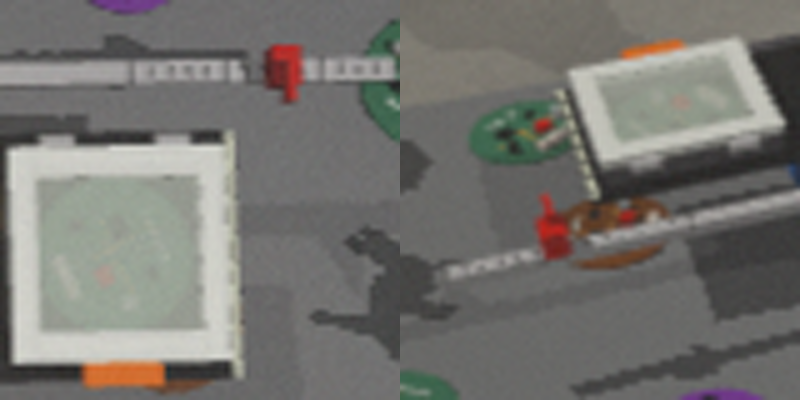

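Left (top view): the plate's white front line runs from (231,130) to (240,375), and the marker fin is at (291,93). Right (scene view): the front line is at (580,145) and the fin at (547,205). I measure the remaining gap along the riser.

Run:
```python
from h import *
b=np.load("top3.npy");a=np.load("scene3.npy");ct,cs=cam("top"),cam("scene")
u=np.array([.0402,-.9992,0])
# front edge: white line's right edge, subpixel, per row
g=b.astype(float).min(2);P=[]
for r in range(190,234,2):
    row=g[r,340:356]; 
    k=int(np.argmin(np.diff(row)));d=-np.diff(row)[max(k-1,0):k+2];x=340+max(k-1,0)+.5+(d*np.arange(len(d))).sum()/d.sum()
    P.append(onz(ct,(x,r),.096))
P=np.array(P);s=P@u;print("front s by row",(s*1e3).round(1),"median",np.median(s).round(4))
print("front yaw",np.degrees(np.polyfit(P[:,0],P[:,1],1)[0]).round(2))
def red(im,box):
    x0,y0,x1,y1=box;h=cv2.cvtColor(im,cv2.COLOR_RGB2HSV).astype(int);H=(h[...,0]+90)%180-90
    w=np.where((abs(H)<8)&(h[...,1]>110),h[...,1]/255.,0);return w[y0:y1,x0:x1]>0
for im,box in((b,(350,166,364,184)),(a,(164,211,178,230))):
    m=red(im,box);print(box);print("\n".join("".join(".#"[int(v)] for v in r) for r in m))
```

```text
front s by row [290.6 289.6 287.9 289.9 289.8 289.4 290.2 290.1 288.3 285.5 284.8 288.3
 290.5 290.4 288.7 289.7 289.9 288.7 289.5 290.3 289.  290.5] median 0.2897
front yaw 2.46
(350, 166, 364, 184)
..............
..............
..............
....######....
...#######....
....######....
...#######....
...#######....
...#######....
...#######....
....#######...
.......##.....
.......###....
.......###....
..............
..............
..............
..............
(164, 211, 178, 230)
..............
..............
..............
....##........
....##........
.....##.......
.....##.......
....#####.....
...#######....
...#######....
...#######....
....######....
....######....
.....#####....
.....#####....
.....###......
..............
..............
..............
```

Run:
```python
from h import *
ct,cs=cam("top"),cam("scene");u=np.array([.0402,-.9992,0])
P,e=tri(ct,(358,178.5),cs,(168.5,214.3));print("fin tip",P.round(4),e.round(4),"s",(P@u).round(4))
for z in(.09,.096,.1,.105):print(z,"fin s",(onz(ct,(358,178),z)@u).round(4),"body L",(onz(ct,(352.7,173),z)@u).round(4),"body R",(onz(ct,(359.5,172),z)@u).round(4))
print("mid fin in scene s at z .1",[(onz(cs,p,.1)@u).round(4) for p in((168.5,214.5),(169.5,216.5))])
# front line right edge in scene: corner candidates -> expected projections for consistency
for s in(.2877,.2897,.2917):
    for x in(.48,.54,.60):
        Q=np.array([x,0,.096]);Q[1]=(s-x*u[0])/u[1];print(s,x,proj(cs,Q).round(1),proj(ct,Q).round(1))
```

```text
fin tip [ 0.6299 -0.2933  0.1126] 0.0013 s 0.3184
0.09 fin s 0.3238 body L 0.3103 body R 0.3284
0.096 fin s 0.3222 body L 0.3088 body R 0.3268
0.1 fin s 0.3211 body L 0.3078 body R 0.3257
0.105 fin s 0.3198 body L 0.3065 body R 0.3244
mid fin in scene s at z .1 [np.float64(0.318), np.float64(0.3169)]
0.2877 0.48 [171.6 191.7] [347.3 236.4]
0.2877 0.54 [174.8 201.2] [346.3 213.3]
0.2877 0.6 [178.3 211.5] [345.4 190.4]
0.2897 0.48 [171.  191.8] [348.  236.4]
0.2897 0.54 [174.2 201.3] [347.1 213.3]
0.2897 0.6 [177.6 211.6] [346.2 190.4]
0.2917 0.48 [170.4 192. ] [348.8 236.4]
0.2917 0.54 [173.5 201.5] [347.9 213.3]
0.2917 0.6 [177.  211.8] [346.9 190.5]
```

Request:
move_arm:
  deltas:
    - {"x": 0.004,"y": -0.1,"z": 0,"turn": 0,"jaw": 0}
    - {"x": 0.008,"y": -0.2,"z": 0,"turn": 0,"jaw": 0}
    - {"x": 0.01,"y": -0.26,"z": 0,"turn": 0,"jaw": 0}
    - {"x": 0.01,"y": -0.26,"z": 0,"turn": 0,"jaw": 0}
    - {"x": 0.01,"y": -0.26,"z": 0,"turn": 0,"jaw": 0}

```text
t: 9.95
position: [0.5398, -0.0675, 0.2807]
eef_rot: [0.001, 0.693, 0.721, 0.001]
ft_force: [0.1, 0.1, 5.4]
finger_gap: 0.179
grasp_force: 60.2
```

Run:
```python
from h import *
s=manip.read_state();print(s["position"],s["ft_force"],s["torque"])
a=np.mean([manip.snapshot("scene") for _ in range(4)],0);b=np.mean([manip.snapshot("top") for _ in range(4)],0)
np.save("scene4.npy",a);np.save("top4.npy",b)
t=cv2.resize(b[165:240,320:370,::-1],(400,600),interpolation=cv2.INTER_CUBIC)
u=cv2.resize(a[180:240,150:190,::-1],(400,600),interpolation=cv2.INTER_CUBIC)
cv2.imwrite("pics/c4.png",np.hstack([t,u]))
```

```text
[ 0.53983172 -0.06753558  0.28066372] [0.13761441 0.14205328 5.38701209] [ 0.16222806  0.05091989 -0.0909133 ][ WARN:0@2.887] global loadsave.cpp:1063 imwrite_ Unsupported depth image for selected encoder is fallbacked to CV_8U.
```

View pics/c4.png

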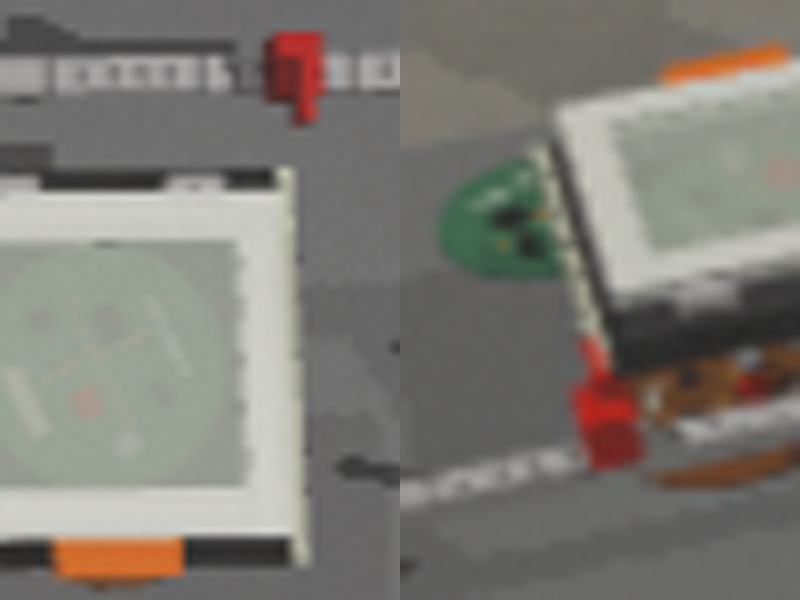

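Left (top view): the front edge at (294,180) lies just short of the fin's centre at (305,110). Right (scene view): the front line's end at (585,345) meets the fin at (594,355). A few millimetres at most remain, so I take a soft subpixel measurement in both views.

Run:
```python
from h import *
ct,cs=cam("top"),cam("scene");u=np.array([.0402,-.9992,0])
def soft(im,rows,c0,c1):
    f=im.astype(float);w=f[...,0]-f[...,1:].max(2);o=[]
    for r in rows:
        v=np.clip(w[r,c0:c1]-12,0,None);o.append((r,round((v*np.arange(c0,c1)).sum()/max(v.sum(),1),2),round(v.sum()/max(v.max(),1),2),int(v.max())))
    return o
T=np.load("top4.npy");S3=np.load("scene3.npy");S0=np.load("scene0.npy");S4=np.load("scene4.npy")
print("top fin",soft(T,range(176,182),350,366))
print("scene fin 3",soft(S3,range(212,219),164,176));print("scene fin 0",soft(S0,range(212,219),164,176))
# front in top4
g=T.min(2);P=[];px=[]
for r in range(188,234):
    row=g[r,350:364];d=np.clip(-np.diff(row),0,None);k=int(np.argmax(d));lo=max(k-1,0);q=d[lo:k+2]
    x=350+lo+.5+(q*np.arange(len(q))).sum()/q.sum();px.append((r,x));P.append(onz(ct,(x,r),.096)@u)
px=np.array(px);L=np.polyfit(px[:,0],px[:,1],1)
for _ in range(3):
    k=abs(px[:,1]-np.polyval(L,px[:,0]))<.5;L=np.polyfit(px[k,0],px[k,1],1)
print("top front s",np.median(P).round(4),"line at rows 178,211",np.polyval(L,[178,211]).round(2))
# front in scene4: left edge of the white line, dark->white
g=S4.min(2);px=[]
for r in range(196,213):
    row=g[r,160:174];d=np.clip(np.diff(row),0,None);k=int(np.argmax(d));lo=max(k-1,0);q=d[lo:k+2];px.append((r,160+lo+.5+(q*np.arange(len(q))).sum()/q.sum()))
px=np.array(px);L=np.polyfit(px[:,0],px[:,1],1)
for _ in range(3):
    k=abs(px[:,1]-np.polyval(L,px[:,0]))<.6;L=np.polyfit(px[k,0],px[k,1],1)
print("scene front",px[:,1].round(1),"s",[(onz(cs,(np.polyval(L,r),r),.096)@u).round(4) for r in(197,204,211)])
for z in(.096,.103,.11,.116):
    print(z,"fin s: top",(onz(ct,(soft(T,[178],350,366)[0][1],178),z)@u).round(4),"scene",[(onz(cs,(x,r),z)@u).round(4) for r,x,_,_ in soft(S3,(214,215,216),164,176)],"scene x",onz(cs,(168.5,214),z)[0].round(4),"top x",onz(ct,(358,179.5),z)[0].round(4))
```

```text
top fin [(176, np.float64(357.24), np.float64(4.16), 114), (177, np.float64(357.1), np.float64(2.64), 100), (178, np.float64(357.87), np.float64(2.22), 105), (179, np.float64(357.9), np.float64(2.3), 85), (180, np.float64(357.1), np.float64(1.9), 18), (181, np.float64(0.0), np.float64(0.0), 0)]
scene fin 3 [(212, np.float64(0.0), np.float64(0.0), 0), (213, np.float64(168.71), np.float64(1.4), 20), (214, np.float64(168.48), np.float64(1.96), 80), (215, np.float64(168.94), np.float64(1.85), 100), (216, np.float64(169.79), np.float64(2.02), 93), (217, np.float64(170.37), np.float64(3.03), 100), (218, np.float64(170.08), np.float64(4.67), 84)]
scene fin 0 [(212, np.float64(0.0), np.float64(0.0), 0), (213, np.float64(168.72), np.float64(1.39), 18), (214, np.float64(168.48), np.float64(2.0), 76), (215, np.float64(168.94), np.float64(1.87), 98), (216, np.float64(170.1), np.float64(2.08), 92), (217, np.float64(170.68), np.float64(3.27), 97), (218, np.float64(170.22), np.float64(4.99), 80)]
top front s 0.3152 line at rows 178,211 [355.41 356.81]
scene front [166.9 166.9 167.1 167.6 167.9 168.1 168.4 168.9 169.1 169.4 169.9 170.
 170.2 170.7 170.8 167.5 167.2] s [np.float64(0.3067), np.float64(0.3069), np.float64(0.3071)]
0.096 fin s: top 0.3218 scene [np.float64(0.3172), np.float64(0.3168), np.float64(0.3153)] scene x 0.6033 top x 0.6299
0.103 fin s: top 0.32 scene [np.float64(0.3179), np.float64(0.3174), np.float64(0.3159)] scene x 0.6137 top x 0.6288
0.11 fin s: top 0.3181 scene [np.float64(0.3186), np.float64(0.3181), np.float64(0.3166)] scene x 0.6241 top x 0.6277
0.116 fin s: top 0.3165 scene [np.float64(0.3191), np.float64(0.3187), np.float64(0.3172)] scene x 0.633 top x 0.6268
```

Run:
```python
from h import *
cs=cam("scene");ct=cam("top");u=np.array([.0402,-.9992,0])
for n in("scene3","scene4"):
    g=np.load(n+".npy").astype(float).min(2);s0=.2897 if n=="scene3" else .3152+.0005;out=[]
    for x in np.arange(.485,.60,.006):
        Q=np.array([x,(s0-x*u[0])/u[1],.096]);p=proj(cs,Q);r=int(round(p[1]));c=int(round(p[0]))
        row=g[r,c-4:c+4];d=np.diff(row);k=int(np.argmax(d[:-1]));lo=max(k-1,0);q=np.clip(d[lo:k+2],0,None)
        xx=c-4+lo+.5+(q*np.arange(len(q))).sum()/q.sum();out.append(round((onz(cs,(xx,r),.096)@u)*1e3,1))
        if n=="scene4" and len(out)%5==1:print(r,c-4,row.astype(int))
    print(n,out,np.median(out))
b=np.load("top4.npy").astype(int)
for r in(200,215):print(b[r,350:364].min(1))
for r in(171,172,173,174,178,179):print(r,(b[r,350:364,0]-b[r,350:364,1]))
```

```text
scene3 [np.float64(293.0), np.float64(291.3), np.float64(291.3), np.float64(294.1), np.float64(297.6), np.float64(290.4), np.float64(300.0), np.float64(292.3), np.float64(297.9), np.float64(300.1), np.float64(291.3), np.float64(292.0), np.float64(292.7), np.float64(292.6), np.float64(291.5), np.float64(291.7), np.float64(291.6), np.float64(291.4), np.float64(291.9), np.float64(291.6)] 291.95
194 159 [105 104 105 110 119 110  85 131]
199 160 [109  70  65  66 104 136  73  89]
204 162 [ 42  44  54  79 103  91  61 120]
209 163 [ 95  95  95  94 115 133  71  72]
scene4 [np.float64(318.5), np.float64(318.4), np.float64(317.5), np.float64(324.4), np.float64(317.2), np.float64(317.5), np.float64(318.1), np.float64(318.7), np.float64(319.0), np.float64(318.7), np.float64(319.5), np.float64(318.9), np.float64(317.9), np.float64(318.7), np.float64(317.5), np.float64(317.3), np.float64(317.6), np.float64(317.4), np.float64(319.2), np.float64(317.0)] 318.25
[188 195 196 194 190 177 150 119 111 108 105 112 108 103]
[158 197 199 197 197 190 176 150 114 112 113 112 112 111]
171 [  2   0   9  39  80 125 126 126 132 109  41   1   2   2]
172 [  2   1  10  37  51  70  67  90 129 123  61   3   5   3]
173 [  0   1   8  30  51  69  61  82 130 120  50   4   4   3]
174 [  2   2   6  32  50  69  62  85 127 115  49   3   2   2]
178 [  1   0   1   1   0   4  19  81 117  64   1   0   2   2]
179 [ 0  0  1  1  2  5 19 67 98 61  2  1  1  0]
```

In the scene view the edge is about 0.7 mm short. In the top view it is 1 to 3 mm short, depending on the fin's height. A last 1.5 mm nudge fits both views.

Request:
move_arm:
  deltas:
    - {"x": 0,"y": -0.01,"z": 0,"turn": 0,"jaw": 0}
    - {"x": 0.001,"y": -0.015,"z": 0,"turn": 0,"jaw": 0}
    - {"x": 0.001,"y": -0.015,"z": 0,"turn": 0,"jaw": 0}
    - {"x": 0.001,"y": -0.015,"z": 0,"turn": 0,"jaw": 0}
    - {"x": 0.001,"y": -0.015,"z": 0,"turn": 0,"jaw": 0}

```text
t: 10.85
position: [0.5399, -0.0681, 0.2808]
eef_rot: [-0.0, 0.693, 0.721, 0.001]
ft_force: [-0.5, 5.7, 8.3]
finger_gap: 0.177
grasp_force: 60.6
```

Run:
```python
from h import *
s=manip.read_state();print(s["t"],s["position"],s["ft_force"],s["torque"],s["grasp_force"],np.abs(s["joint_velocities"]).max())
a=manip.snapshot("scene");b=manip.snapshot("top")
cv2.imwrite("pics/f.png",np.hstack([cv2.resize(b[140:250,170:400,::-1],(400,300)),cv2.resize(a[120:240,130:330,::-1],(400,300))]))
```

```text
10.85 [ 0.53987813 -0.06805031  0.28076174] [-0.51821154  5.74917322  8.32139619] [ 0.92728993  0.16778836 -0.00711549] 60.63096284866333 0.0020156655226741794
```

View pics/f.png

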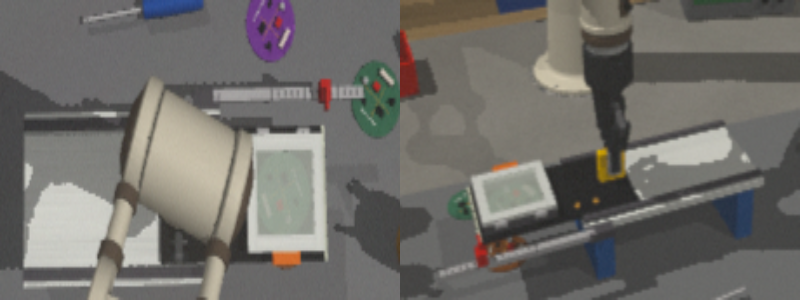

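Left shows the front edge level with the marker fin at (325,95). Right shows the carrier flat, the lid closed and the bystanders undisturbed. Stiction took up 1 mm of the nudge, so I make it up.

Request:
move_arm:
  deltas:
    - {"x": 0,"y": -0.015,"z": 0,"turn": 0,"jaw": 0}
    - {"x": 0,"y": -0.012,"z": 0,"turn": 0,"jaw": 0}
    - {"x": 0,"y": -0.005,"z": 0,"turn": 0,"jaw": 0}
    - {"x": 0,"y": -0.005,"z": 0,"turn": 0,"jaw": 0}
    - {"x": 0,"y": -0.005,"z": 0,"turn": 0,"jaw": 0}

```text
t: 11.45
position: [0.5399, -0.0692, 0.2807]
eef_rot: [0.0, 0.693, 0.721, 0.001]
ft_force: [-1.3, 2.6, 5.6]
finger_gap: 0.177
grasp_force: 60.3
```

Request:
move_arm:
  deltas:
    - {"x": 0,"y": 0,"z": 0,"turn": 0,"jaw": 0}
    - {"x": 0,"y": 0,"z": 0,"turn": 0,"jaw": 0}
    - {"x": 0,"y": 0,"z": 0,"turn": 0,"jaw": 0}
    - {"x": 0,"y": 0,"z": 0,"turn": 0,"jaw": 0}
    - {"x": 0,"y": 0,"z": 0,"turn": 0,"jaw": 0}

```text
t: 11.95
position: [0.5399, -0.0692, 0.2807]
eef_rot: [0.0, 0.693, 0.721, 0.001]
ft_force: [-0.6, 2.9, 5.9]
finger_gap: 0.174
grasp_force: 60.3
```

```bash
python3 -c "
from workcell import manip
s=manip.read_state();print(s['position'],s['ft_force'],abs(s['joint_velocities']).max() if hasattr(s['joint_velocities'],'max') else s['joint_velocities'])
print(manip.job_done())"
```

```text
[ 0.5398825  -0.06920497  0.280654  ] [-0.5822738   2.85324334  5.87008078] 0.0019163509765278057
the job is handed in; nothing more can be done
None
```

I closed the lid first, then slid the carrier out until its front edge was level with the red marker (to about 1–2 mm by camera), and handed the job in at about 12 s with the carrier flat, still and held.

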